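Shift the roller mixer's gated lever to the yellow slot

TASK

Set the roller mixer to its gentle blood-tube speed: push the white-knobbed lever out of the middle lane, through the gate and fully home into the slot marked with the yellow disc, without ever seating it in a slot of another colour. Only push the knob with the outside of the fingers, never get it between them, and leave everything else on the bench where it stands.

Things in the scene. Friction and masses are not known exactly. Their poses are not given: they have to be found in the camera images.
- mixer: white roller mixer fixed to the table, 240 mm wide. Origin on the table under the gate's centre; yaw within 0.45 rad. Its x axis runs along the gate's lanes, from the robot's side towards the three black rollers; y along the cross channel. The roller deck starts at x = 90 mm, at most 94 mm high. Only the lever stands above the gate plate
- gate (a point): centre of the grey gate plate's top (140 x 170 mm, flat, z = 110 mm), axes as the mixer's. Three lanes along x at y = -26, 0, +26 mm, 15 mm wide, joined only by a cross channel along y at x = 0, 15 mm wide: six slots, three to +x, three to -x, with closed outer ends. Metal fingers with round noses stand between them and stop the lever
- pivot (a point): fixed pivot of the lever, 25 mm above the table under the gate's centre. The lever, a 9 mm steel rod, tilts about it in both directions and cannot be raised. It stays where it is left: friction only, about 2 N at the knob moves it, no spring. In the gate it has 3 mm of play to each side (5 mm at the knob)
- knob (a point): centre of the lever's white ball knob, 34 mm diameter, 145 mm from the pivot (z = 170 mm upright). Starts anywhere along the middle lane. In the mixer's frame it is at (+-35, 0, 166) mm at the middle lane's ends, (0, +-45, 163) mm at the cross channel's ends, (+-34, +-44, 159) mm when fully home in a corner slot
- stem (a point): point of the lever's axis in the gate, 80 mm from the pivot (z = 105 mm upright). In the mixer's frame its x is +20 or -20 mm when the lever is against the end of a slot; its y is about -26, 0 or +26 mm in the three lanes
- mark_yellow: yellow disc, 22 mm across, lying on the gate plate (z = 110 mm) just beyond the outer end of one corner slot: in the mixer's frame at x = +-40, y = +-26 mm. It marks that slot; which colour marks which corner changes. Origin at its centre
- mark_red: red disc, 22 mm across, lying on the gate plate (z = 110 mm) just beyond the outer end of one corner slot: in the mixer's frame at x = +-40, y = +-26 mm. It marks that slot; which colour marks which corner changes. Origin at its centre
- mark_green: green disc, 22 mm across, lying on the gate plate (z = 110 mm) just beyond the outer end of one corner slot: in the mixer's frame at x = +-40, y = +-26 mm. It marks that slot; which colour marks which corner changes. Origin at its centre
- mark_blue: blue disc, 22 mm across, lying on the gate plate (z = 110 mm) just beyond the outer end of one corner slot: in the mixer's frame at x = +-40, y = +-26 mm. It marks that slot; which colour marks which corner changes. Origin at its centre
- tube_rack: yellow tube rack, 110 x 70 x 35 mm, loose; bystander, origin at the centre of its underside
- tip_box: blue and white pipette tip box, 120 x 85 x 65 mm, loose; bystander, origin at the centre of its underside
- reagent: amber bottle, 60 mm across, 130 mm tall, loose; bystander, origin at the centre of its underside
- beaker: glass beaker, 70 mm across, 85 mm tall, loose; bystander, origin at the centre of its underside
- rotor_lid: round white lid with a small knob, 124 mm across, 36 mm tall, loose; bystander, origin at the centre of its underside
- timer: small grey timer, 60 x 70 x 22 mm, loose; bystander, origin at the centre of its underside
- wash_jar: white jar with red cap, 70 mm across, 75 mm tall, loose; bystander, origin at the centre of its underside

How it is judged (in metres and radians):
At the end, for the whole second after the job is handed in: the lever rests in the slot of the yellow disc, within about 5 mm (measured in the gate plane) of the slot's end: stem point less than 25.5 mm from the disc's centre (20 mm when hard against the end) (horizontal distance between stem and mark_yellow below 0.0255 m); the robot touches nothing.
It fails at once if the lever runs home into the slot of another colour (horizontal distance between stem and mark_red below 0.026 m or horizontal distance between stem and mark_green below 0.026 m or horizontal distance between stem and mark_blue below 0.026 m).
It fails at once if the knob is taken between the fingers (horizontal distance between the grasp point and knob below 0.01 m and height (world z) of the grasp point below 0.196 m).
It fails at once if something else on the bench is moved by more than 25 mm or lifted (distance of any of tube_rack, tip_box, reagent, beaker, rotor_lid, timer, wash_jar from where it was at the start of the episode above 0.025 m).
It also fails if it takes over 48 s, if anything falls off the work surface, if the arm or the gripper's body presses on something with over 40 N, if the wrist force passes 120 N, or if a joint passes its speed limit or range.

ROBOT

A 7-joint arm with a two-finger parallel gripper is mounted at the origin on the work surface. World frame = base frame: x ahead of the robot, y to its left, z up, the work surface at z = 0. Lengths are in mm, angles in rad, forces in N, time in s.
With the tool pointing down it reaches from about 350 to 900 mm from the base axis. Payload 8.1 kg.
Tool frame: the origin (TCP) lies between the finger pads; the fingertips stand 11 mm ahead of it and the grasp point (between the pads) lies 8 mm behind it (ctrl.tcp_to_tips is the z of the fingertips in the tool frame, in mm); z points along the fingers, y is the direction in which the jaws open and shut (so a half turn about z gives the same grasp; the last joint's range is limited). The gripper opens to 92 mm and grips with 3 to 60 N. Pads are 19 mm wide; open, the fingers measure 130 mm over their backs; the gripper's body (75 mm by 190 mm) begins 47 mm behind the grasp point.
Start: joints at [-1.209, 0.434, 0.025, 1.573, -0.012, 1.134, -0.075], TCP at [280.18, 558.695, 237.742] pointing down, gripper open.
Joint ranges: [-2.62, 2.62], [-0.44, 2.09], [-1.27, 1.32], [0.08, 2.57], [-1.32, 4.46], [0.12, 2], [-2.74, 2.74]. Speed limits (rad/s): [2.22, 2.22, 3.01, 3.01, 3.14, 3.14, 3.14].

INTERFACE

Orientations are given as a unit quaternion [x, y, z, w].
In Python, from rig import telemetry, imaging, ctrl gives the robot as it stands.
- The arm moves only by the shell command python3 -m pendant 'ROWS' [OPENING] [FORCE]. ROWS is a JSON object of lists of equal length, an entry for each row: "dp": the shift along the tool's x, y, z each as a share of 0.08 m, from -1 to 1, a list of three; "rotation": the turn, a rotation vector about the tool's x, y, z each as a share of 180 degrees, from -1 to 1, a list of three. A call has 1 to 10 rows; each row is the pose to reach, as a shift and turn from the pose measured when the call began, along the tool's axes at that moment, turning the shorter way round; what a row does not reach only later rows make up. A row lasts 1/8 s, in which the tool goes at most 62.5 mm and 10.7 degrees, less where a joint would pass 70% of its speed; a pose out of reach is approached as far as the arm can. A call with a number of a shift or a turn outside -1 to 1 is refused whole. A call with a gripper value outside its range is refused whole. OPENING is the gripper command: -1 is fully open, 1 is shut, values between are in proportion, set as the call begins (- or left out, the last holds). The fingers move at their own pace and stop on an object; FORCE is the grip in N (left out, the last holds). Time passes only in rows, so rows that repeat a pose let the fingers close. It gives the time, the measured TCP pose, the force and the opening at its end, in the units of the state.
- telemetry.sense(): the state, without advancing time (a new reading comes with each control period).
- imaging.camera(name): name is "scene" or "side" or "wrist"; returns a dict with "img" (480x640x3 uint8, red, green, blue), "fx", "fy", "cx", "cy" (pixels), "rvec" (rotation vector, rad) and "tvec" (3), from world to camera coordinates, as OpenCV has them. Camera axes: x right, y down, z forward; pixel columns grow to the right and rows downward; lengths in mm; the calibration is good to about 2 mm. A picture is of the moment at which its call begins. There is no depth.
- ctrl.close_job(): hands the job in, once; it reports no verdict.
Trained networks look in the newest picture that a camera, given by its name, has taken for a name from the list of things; names that differ only in an ending like _2 or _b are one class to them, and where a whole thing is asked for, a point or a joint stands for the part that bears it (a point fixed in the world has none). Each returns a list of dicts, best first, with "p" (0 to 1); they miss things now and then, are a little off and sometimes report something else, mostly with a low value. They report only what shows in the picture. A call takes as long as a camera call.
- imaging.find_in(camera, target): "bbox" ([left, top, right, bottom] in pixels, round what is visible of it).
- imaging.trace(camera, target): "mask" (480x640 bool, what is visible of it) and "bbox" ([left, top, right, bottom] in pixels, round what is visible of it).
The state is a dict: "clock": time; "qpos": joint angles; "dq": joint speeds; "joint_torque": joint torques, N m; "ee_pos": TCP position; "ee_rot": TCP orientation; "contact_force": force on the tool from outside, world axes, zero at the start; "torque": the same for the moment, N m; "gripper_width": finger opening in mm.
Only numpy, scipy, OpenCV 4.12 (cv2) and the standard library are available. Lean on these libraries where they do the work, as an engineer would, in place of code of your own. Each camera call takes 0.05 s, during which the arm holds its last target. There are 200 camera calls.

## Working session

There is one attempt and no reset: what is moved stays moved. The work goes in short steps, Python scripts to look and compute and a shell command to move; the robot and the scene stay as the last step left them, time stands still between calls to the robot, and variables do not carry over. Pictures are saved under pics/ and viewed, about 8 in all and at most 12, crops included, and the job is handed in when it is done.

```bash
mkdir -p pics; ls; cat > h.py <<'E'
import numpy as np, cv2
from rig import telemetry, imaging, ctrl
def snap(n,f=None):
    c=imaging.camera(n)
    if f: cv2.imwrite('pics/'+f,cv2.cvtColor(c['img'],cv2.COLOR_RGB2BGR))
    return c
def toz(c,uv,z):
    R=cv2.Rodrigues(np.array(c['rvec'],float))[0];t=np.array(c['tvec'],float)
    d=R.T@np.array([(uv[0]-c['cx'])/c['fx'],(uv[1]-c['cy'])/c['fy'],1]);o=-R.T@t
    return o+d*(z-o[2])/d[2]
def best(cam,n):
    r=imaging.trace(cam,n)
    if not r: return None
    m=r[0]['mask'];ys,xs=np.nonzero(m)
    return r[0]['p'],(xs.mean(),ys.mean()),r[0]['bbox']
E
python3 - <<'E'
from h import *
print(telemetry.sense())
for cam in ['scene','side']:
    c=snap(cam,cam+'1.png')
    for n,z in [('mark_yellow',110),('mark_red',110),('mark_green',110),('mark_blue',110),('knob',168),('gate',110)]:
        b=best(cam,n)
        print(cam,n,b and (round(b[0],2),np.round(b[1]),np.round(b[2]),toz(c,b[1],z).round(1)))
E
```

```text
pics
{'clock': 0.0, 'qpos': array([-1.20862949,  0.43517934,  0.02497834,  1.57412194, -0.01159161,
        1.13396224, -0.07507825]), 'dq': array([-5.34901790e-05,  1.38566150e-05, -1.23693329e-03,  2.41643915e-03,
        4.67732896e-04,  1.78453063e-04, -5.41830718e-04]), 'joint_torque': array([ 5.22905684e-04, -6.67858958e+01,  9.85351056e-01, -3.14471269e+01,
       -6.04436221e-02,  4.28875198e-02,  1.89669454e-04]), 'ee_pos': array([279.96774318, 558.23433054, 236.96250919]), 'ee_rot': array([ 2.30321612e-01,  9.73114265e-01, -7.56034918e-04, -1.02865281e-04]), 'contact_force': array([ 1.83412245,  0.50566515, -0.35831744]), 'torque': array([ 0.01782455,  0.00435881, -0.00601501]), 'gripper_width': 91.81878020793968}
scene mark_yellow (0.38, array([278., 252.]), array([275., 250., 283., 258.]), array([579.4, -68.5, 110. ]))
scene mark_red (0.63, array([296., 232.]), array([292., 226., 302., 239.]), array([499.8, -56. , 110. ]))
scene mark_green (0.68, array([230., 225.]), array([216., 212., 243., 235.]), array([ 555.4, -230.1,  110. ]))
scene mark_blue None
scene knob (0.67, array([284., 221.]), array([276., 209., 290., 243.]), array([518.9, -78.3, 168. ]))
scene gate (0.9, array([265., 268.]), array([194., 205., 335., 336.]), array([638.8, -76.3, 110. ]))
side mark_yellow None
side mark_red None
side mark_green None
side mark_blue None
side knob (0.66, array([333., 219.]), array([328., 214., 337., 229.]), array([511.3, -73.6, 168. ]))
side gate (0.57, array([304., 237.]), array([246., 193., 360., 286.]), array([592.6, -42.8, 110. ]))
```

```bash
python3 - <<'E'
import cv2,numpy as np
a=cv2.imread('pics/scene1.png');b=cv2.imread('pics/side1.png')
A=cv2.resize(a,(400,300),interpolation=cv2.INTER_AREA);B=cv2.resize(b,(400,300),interpolation=cv2.INTER_AREA)
C=cv2.resize(a[190:290,220:353],(400,300),interpolation=cv2.INTER_CUBIC);D=cv2.resize(b[180:280,260:393],(400,300),interpolation=cv2.INTER_CUBIC)
cv2.imwrite('pics/m1.png',np.vstack([np.hstack([A,B]),np.hstack([C,D])]))
E
```

```text
(no output)
```

View pics/m1.png

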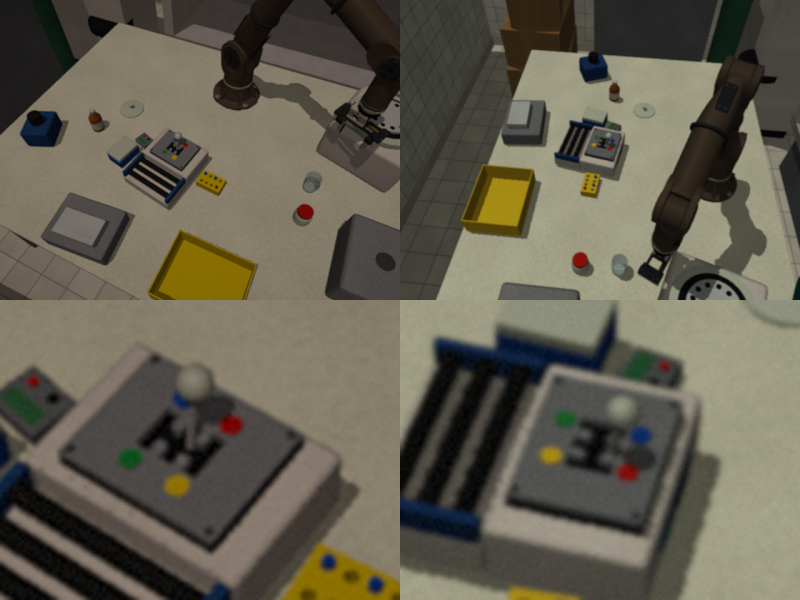

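The mixer lies at about (540, -70). Yellow and red are on its left (+y) side, and yellow and green are on the roller side. The knob is near the robot end of the middle lane. Crop positions give yellow at about scene (279,252), green (263,243), red (297,232) and blue (280,223). Next I'll fit the mixer frame.

```bash
python3 - <<'E'
from h import *
from scipy.optimize import least_squares
seeds={'scene':dict(y=(279,252),g=(263,243),r=(297,232)),'side':dict(y=(310,232),g=(315,220),r=(336,238),b=(340,225))}
L=dict(y=(40,26),g=(40,-26),r=(-40,26),b=(-40,-26))
obs=[];cs={}
for cam in seeds:
    c=snap(cam);cs[cam]=c
    hsv=cv2.cvtColor(c['img'],cv2.COLOR_RGB2HSV)
    for k,s in seeds[cam].items():
        h0=dict(y=22,g=60,r=0,b=113)[k]
        dh=np.abs((hsv[...,0].astype(int)-h0+90)%180-90)
        m=((dh<14)&(hsv[...,1]>120)).astype(np.uint8)
        w=np.zeros_like(m);cv2.circle(w,s,7,1,-1)
        ys,xs=np.nonzero(m*w)
        if len(xs)<8: print(cam,k,'few');continue
        p=toz(c,(xs.mean(),ys.mean()),110);obs.append((cam,k,p[:2]));print(cam,k,len(xs),xs.mean().round(1),ys.mean().round(1),p.round(1))
def T(q,l):
    a=q[2];return q[:2]+np.array([np.cos(a)*l[0]-np.sin(a)*l[1],np.sin(a)*l[0]+np.cos(a)*l[1]])
f=lambda q:np.concatenate([T(q,L[k])-p for _,k,p in obs])
s=least_squares(f,[540,-70,0.],loss='soft_l1');q=s.x;print('pose',q,f(q).round(1))
for cam in cs:
    b=best(cam,'knob');print(cam,b)
np.save('q.npy',q)
E
```

```text
scene y 51 278.4 251.4 [577.4 -69.  110. ]
scene g 35 262.9 242.3 [ 568.9 -120.   110. ]
scene r 46 296.2 231.2 [498.5 -55.7 110. ]
side y 38 309.7 231.4 [579.  -68.5 110. ]
side g 24 314.5 219.2 [ 570.2 -119.6  110. ]
side r 36 335.2 236.9 [500.4 -55.6 110. ]
side b 29 339.6 224.6 [ 491.7 -106.2  110. ]
pose [ 5.34678128e+02 -8.76604813e+01 -1.65923855e-01] [ 1.   0.3  0.9  0.1  1.   0.3 -0.6 -0.1 -0.3 -0.4 -0.9  0.2 -0.8 -0.5]
scene (0.57, (np.float64(484.75692963752664), np.float64(344.1780383795309)), [467.3, 331.3, 500.6, 362.5])
side (0.54, (np.float64(333.3775510204082), np.float64(217.92857142857142)), [325.1, 211.0, 337.7, 226.8])
```

Both cameras agree to about 1 mm: the mixer is at (534.7, -87.7) with yaw -0.166, and yellow is the (+40, +26) slot. I'll shut the fingers and traverse high towards mixer-frame (-90, 0).

```bash
for i in 1; do python3 -m pendant '{"dp":[[-0.44,-0.5,0],[-0.88,-1,0],[-0.88,-1,0]],"rotation":[[0,0,0],[0,0,0],[0,0,0]]}' 1 20; done
python3 -m pendant '{"dp":[[-0.44,-0.5,0],[-0.88,-1,0],[-0.88,-1,0]],"rotation":[[0,0,0],[0,0,0],[0,0,0]]}'
python3 -m pendant '{"dp":[[-0.44,-0.5,0],[-0.88,-1,0],[-0.88,-1,0]],"rotation":[[0,0,0],[0,0,0],[0,0,0]]}'
python3 -m pendant '{"dp":[[-0.44,-0.5,0],[-0.88,-1,0],[-0.88,-1,0]],"rotation":[[0,0,0],[0,0,0],[0,0,0]]}'
python3 -m pendant '{"dp":[[-0.44,-0.5,0],[-0.88,-1,0],[-0.88,-1,0]],"rotation":[[0,0,0],[0,0,0],[0,0,0]]}'
cat >> h.py <<'E'
q=np.load('q.npy') if __import__('os').path.exists('q.npy') else None
from scipy.spatial.transform import Rotation as Ro
def mix(p):
    return Ro.from_euler('z',-q[2]).apply(np.r_[np.array(p[:2])-q[:2],p[2]])
def go(mx,my,z,s=None):
    s=s or telemetry.sense();R=Ro.from_quat(s['ee_rot'])
    w=np.r_[q[:2],0]+Ro.from_euler('z',q[2]).apply([mx,my,z])
    tgt=Ro.from_euler('z',q[2])*Ro.from_matrix(np.array([[-1,0,0],[0,1,0],[0,0,-1.]]))
    return (R.inv().apply(w-s['ee_pos'])/80).round(3),((R.inv()*tgt).as_rotvec()/np.pi).round(3)
E
python3 - <<'E'
from h import *
s=telemetry.sense();print(s['clock'],s['ee_pos'],mix(s['ee_pos']),s['gripper_width'],go(-95,0,235),s['qpos'])
c=snap('scene');c2=snap('side')
print(mix(toz(c,(285,217.3),168)),mix(toz(c2,(334,216.7),168)))
E
```

```text
clock: 1.27
ee_pos: [309.4, 451.5, 238.1]
ee_rot: [0.233, 0.972, -0.001, 0.001]
contact_force: [0.0, 0.9, -0.9]
gripper_width: 66.5
clock: 1.65
ee_pos: [337.2, 345.3, 238.6]
ee_rot: [0.235, 0.972, -0.001, 0.001]
contact_force: [-1.2, 0.1, 0.2]
gripper_width: 36.3
clock: 2.02
ee_pos: [364.2, 239.7, 239.3]
ee_rot: [0.238, 0.971, -0.001, 0.001]
contact_force: [-0.4, 0.8, -0.6]
gripper_width: 6.5
clock: 2.4
ee_pos: [390.8, 134.7, 239.9]
ee_rot: [0.24, 0.971, -0.001, 0.002]
contact_force: [-0.1, 1.3, 0.5]
gripper_width: 0.3
clock: 2.78
ee_pos: [417.2, 30.0, 240.6]
ee_rot: [0.241, 0.97, -0.001, 0.002]
contact_force: [0.2, 1.1, -0.4]
gripper_width: 0.3
2.775 [417.24367178  29.99780981 240.58242889] [-135.25449645   96.64650062  240.58242889] 0.29134738582539105 (array([-0.859, -0.987,  0.075]), array([-0.   ,  0.002, -0.102])) [-0.52333018  0.07802192  0.34772709  2.06117439 -0.0272597   1.00363704
  0.92107697]
[-27.55737132   1.70552658 168.        ] [-26.78518358  -0.74277075 168.        ]
```

Knob is at about (-27, 0) in the mixer frame.

```bash
python3 -m pendant '{"dp":[[-0.43,-0.49,0.04],[-0.86,-0.987,0.075],[-0.86,-0.987,0.075],[-0.86,-0.987,0.075],[-0.86,-0.987,0.075]],"rotation":[[0,0,-0.05],[0,0.002,-0.102],[0,0.002,-0.102],[0,0.002,-0.102],[0,0.002,-0.102]]}'
python3 - <<'E'
from h import *
s=telemetry.sense();print(mix(s['ee_pos']),go(-80,0,162))
c=snap('wrist','w1.png')
b=best('wrist','knob');print(b, b and mix(toz(c,b[1],168)))
E
```

```text
clock: 3.5
ee_pos: [441.0, -66.7, 234.5]
ee_rot: [0.08, 0.997, 0.0, -0.001]
contact_force: [-0.7, -0.2, 0.7]
gripper_width: 0.6
[-95.88106815   5.22006764 234.49550983] (array([-0.201, -0.066,  0.906]), array([ 0.   , -0.001,  0.002]))
None None
```

View pics/w1.png

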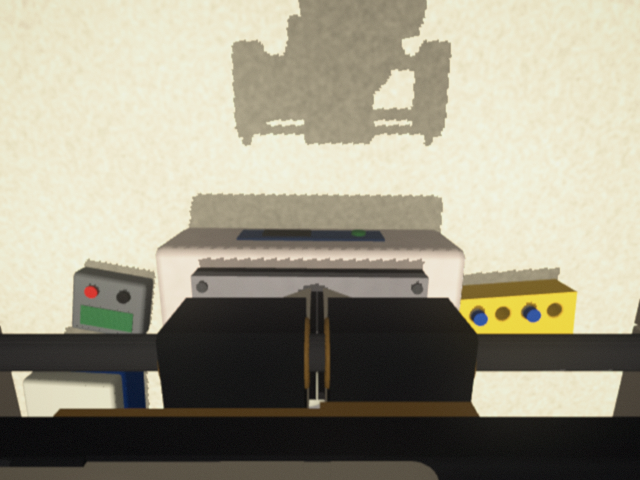

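The wrist view shows the gate plate (corners at columns 202 and 417) nearly centred and square under the fingers (gap at column 316). The knob is hidden behind them. I'll descend and push +x.

```bash
python3 -m pendant '{"dp":[[-0.1,-0.06,0.5],[-0.2,-0.066,0.906],[-0.2,-0.066,0.906],[-0.2,-0.066,0.906],[-0.2,-0.066,0.906]],"rotation":[[0,0,0.002],[0,0,0.002],[0,0,0.002],[0,0,0.002],[0,0,0.002]]}'
python3 - <<'E'
from h import *
s=telemetry.sense();print(mix(s['ee_pos']),go(-27,0,162))
E
```

```text
clock: 4.22
ee_pos: [456.2, -74.7, 163.3]
ee_rot: [0.083, 0.997, 0.0, -0.0]
contact_force: [0.1, -0.1, -0.2]
gripper_width: 0.5
[-7.95303531e+01 -1.62053604e-01  1.63335700e+02] (array([-0.657,  0.002,  0.016]), array([ 0., -0., -0.]))
```

```bash
python3 -m pendant '{"dp":[[-0.15,0,0.016],[-0.3,0,0.016],[-0.42,0,0.016],[-0.5,0,0.016],[-0.57,0,0.016],[-0.62,0,0.016],[-0.65,0,0.016],[-0.657,0,0.016],[-0.657,0,0.016]],"rotation":[[0,0,0],[0,0,0],[0,0,0],[0,0,0],[0,0,0],[0,0,0],[0,0,0],[0,0,0],[0,0,0]]}'
python3 - <<'E'
from h import *
s=telemetry.sense();print(mix(s['ee_pos']),s['contact_force'],go(-27,0,162))
ims=[]
for n in ['scene','side']:
    c=snap(n); b=best(n,'knob');print(n,b,b and mix(toz(c,b[1],170)))
    uv=cv2.projectPoints(np.array([[q[0],q[1],170.]]),c['rvec'],c['tvec'],np.array([[c['fx'],0,c['cx']],[0,c['fy'],c['cy']],[0,0,1.]]),None)[0].ravel();print(uv)
    x,y=map(int,uv);ims.append(cv2.resize(c['img'][y-40:y+40,x-40:x+40],(400,400),interpolation=cv2.INTER_CUBIC))
cv2.imwrite('pics/k2.png',np.hstack(ims)[...,::-1])
E
```

```text
clock: 5.35
ee_pos: [508.0, -83.4, 162.1]
ee_rot: [0.083, 0.997, 0.0, -0.0]
contact_force: [-0.3, 0.1, 0.2]
gripper_width: 0.5
[-26.98101017  -0.19250218 162.05974992] [-0.31999427  0.14161519  0.21095549] (array([0.   , 0.002, 0.001]), array([ 0., -0., -0.]))
scene (0.56, (np.float64(277.828025477707), np.float64(226.21019108280254)), [271.0, 216.5, 284.2, 247.2]) [  7.42907538   4.84670162 170.        ]
[278.06832894 223.47063942]
side None None
[325.19962892 214.56344821]
```

View pics/k2.png

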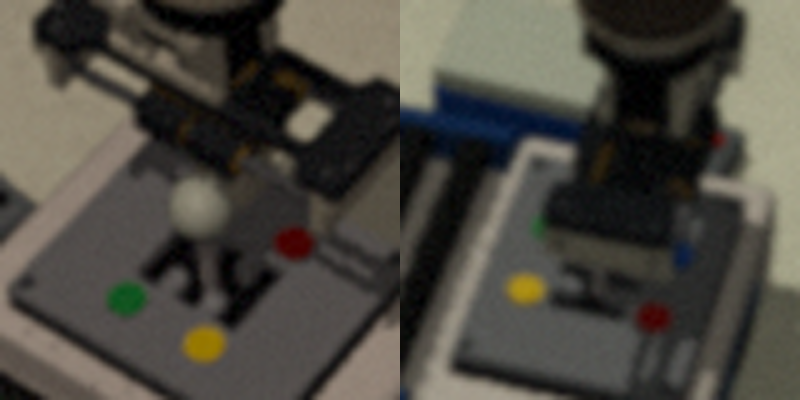

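The scene crop shows the knob at (200,206), which is full-frame (278,224). The upright prediction is (278,223.5), so the lever is in the cross channel. I'll back off and go round to the -y side.

```bash
python3 -m pendant '{"dp":[[0.3,0,0],[0.45,0,0],[0.45,-0.4,0],[0.45,-0.875,0],[0.45,-0.875,0],[0.2,-0.875,0],[-0.15,-0.875,0],[-0.34,-0.875,0],[-0.34,-0.875,0],[-0.34,-0.875,0]],"rotation":[[0,0,0],[0,0,0],[0,0,0],[0,0,0],[0,0,0],[0,0,0],[0,0,0],[0,0,0],[0,0,0],[0,0,0]]}'
python3 - <<'E'
from h import *
s=telemetry.sense();print(mix(s['ee_pos']),s['contact_force'],go(0,8,162))
c=snap('scene','s3.png');c2=snap('side','d3.png')
print(best('scene','knob'),best('side','knob'))
print(mix(toz(c,(278,224.2),170)))
ims=[c['img'][183:263,238:318],c2['img'][174:254,285:365]]
cv2.imwrite('pics/k3.png',np.hstack([cv2.resize(i,(400,400),interpolation=cv2.INTER_CUBIC) for i in ims])[...,::-1])
E
```

```text
clock: 6.8
ee_pos: [522.3, -156.7, 161.8]
ee_rot: [0.083, 0.997, 0.0, -0.001]
contact_force: [0.1, -0.5, -0.2]
gripper_width: 0.7
[ -0.79696139 -70.08811015 161.81978761] [ 0.1090173  -0.50738575 -0.24378026] (array([-0.009,  0.976, -0.001]), array([ 0.   , -0.001, -0.   ]))
None None
[  1.99002022   1.28484014 170.        ]
```

View pics/k3.png

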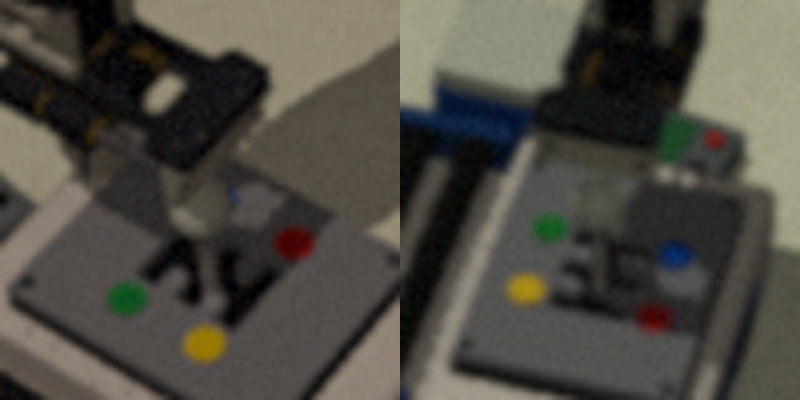

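Knob still upright, at side (325,215) against a predicted (325,214.6). Pushing +y along the channel.

```bash
python3 -m pendant '{"dp":[[-0.01,0.2,0],[-0.01,0.38,0],[-0.01,0.5,0],[-0.01,0.6,0],[-0.01,0.68,0],[-0.01,0.76,0],[-0.01,0.83,0],[-0.01,0.89,0],[-0.01,0.94,0],[-0.01,0.94,0]],"rotation":[[0,0,0],[0,0,0],[0,0,0],[0,0,0],[0,0,0],[0,0,0],[0,0,0],[0,0,0],[0,0,0],[0,0,0]]}'
python3 - <<'E'
from h import *
s=telemetry.sense();print(mix(s['ee_pos']),mix(s['contact_force']+np.r_[q[:2],0]),go(0,9,162))
c=snap('scene','s4.png');c2=snap('side','d4.png')
for cc in (c,c2):
    print(cv2.projectPoints(np.array([np.r_[q[:2],0]+Ro.from_euler('z',q[2]).apply([0,45,163.])]),cc['rvec'],cc['tvec'],np.array([[cc['fx'],0,cc['cx']],[0,cc['fy'],cc['cy']],[0,0,1.]]),None)[0].ravel())
ims=[c['img'][183:263,238:318],c2['img'][174:254,285:365]]
cv2.imwrite('pics/k4.png',np.hstack([cv2.resize(i,(400,400),interpolation=cv2.INTER_CUBIC) for i in ims])[...,::-1])
E
```

```text
clock: 8.25
ee_pos: [535.9, -82.3, 162.1]
ee_rot: [0.083, 0.997, 0.001, -0.0]
contact_force: [0.1, 0.0, -0.6]
gripper_width: 0.6
[  0.33697247   5.46625677 162.10847019] [ 0.09343249  0.03492767 -0.6022428 ] (array([0.004, 0.044, 0.001]), array([ 0., -0., -0.]))
[292.22529697 232.98492046]
[321.08059124 227.12141578]
```

View pics/k4.png

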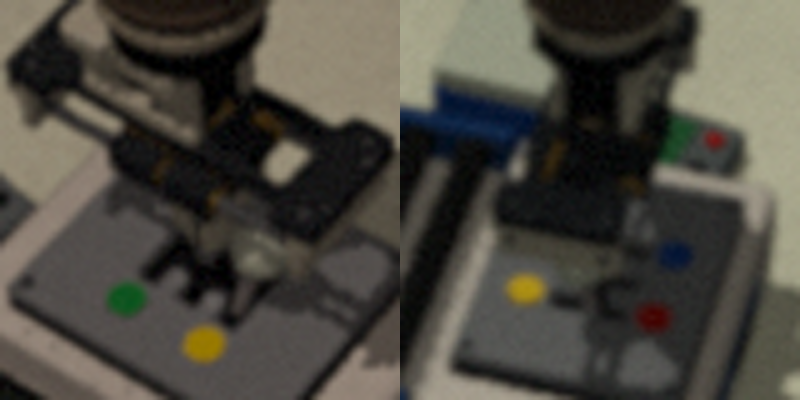

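The knob is at scene crop (262,250), full-frame (290.4,233). The channel end is predicted at (292.2,233), so it is about 3 mm short. I'll push those 3 mm, then back off and go to (-65, 45).

```bash
python3 -m pendant '{"dp":[[0,0.02,0],[0,0.04,0],[0,0.045,0],[0,0.045,0]],"rotation":[[0,0,0],[0,0,0],[0,0,0],[0,0,0]]}'
python3 -m pendant '{"dp":[[0,-0.3,0],[0,-0.4,0],[0.4,-0.4,0],[0.8,-0.4,0],[0.8,-0.4,0],[0.8,0,0],[0.8,0.44,0],[0.8,0.44,0],[0.8,0.44,0]],"rotation":[[0,0,0],[0,0,0],[0,0,0],[0,0,0],[0,0,0],[0,0,0],[0,0,0],[0,0,0],[0,0,0]]}'
python3 - <<'E'
from h import *
s=telemetry.sense();print(mix(s['ee_pos']),go(-27,44,162),go(9,44,160))
c=snap('scene','s5.png');c2=snap('side','d5.png')
ims=[c['img'][183:263,238:318],c2['img'][174:254,285:365]]
cv2.imwrite('pics/k5.png',np.hstack([cv2.resize(i,(400,400),interpolation=cv2.INTER_CUBIC) for i in ims])[...,::-1])
E
```

```text
clock: 8.85
ee_pos: [536.6, -79.1, 162.2]
ee_rot: [0.083, 0.997, 0.001, -0.0]
contact_force: [-0.3, -1.0, -0.8]
gripper_width: 0.4
clock: 9.98
ee_pos: [479.8, -34.0, 162.4]
ee_rot: [0.083, 0.997, 0.0, -0.0]
contact_force: [-0.0, -0.2, 0.2]
gripper_width: 0.4
[-62.95379886  43.89777291 162.37339898] (array([-0.449,  0.001,  0.005]), array([ 0., -0., -0.])) (array([-0.899,  0.001,  0.029]), array([ 0., -0., -0.]))
```

View pics/k5.png

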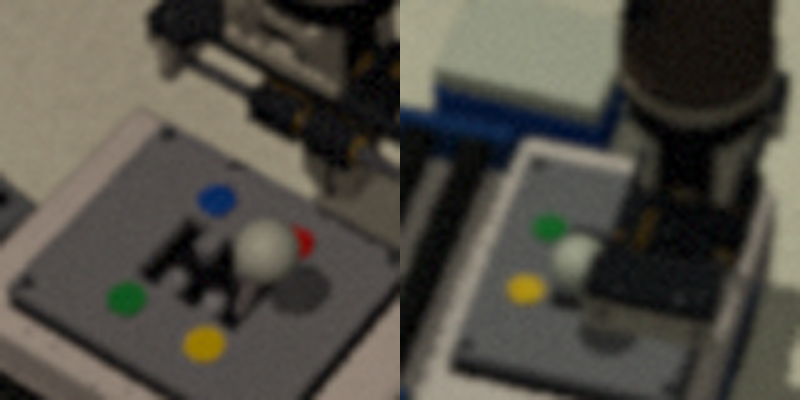

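The knob is now at the channel end, scene crop (267,250), with clear space between it and the fingers. Pushing +x home.

```bash
python3 -m pendant '{"dp":[[-0.2,0,0.02],[-0.35,0,0.02],[-0.45,0,0.02],[-0.54,0,0.02],[-0.62,0,0.02],[-0.7,0,0.02],[-0.78,0,0.02],[-0.84,0,0.02],[-0.88,0,0.02],[-0.88,0,0.02]],"rotation":[[0,0,0],[0,0,0],[0,0,0],[0,0,0],[0,0,0],[0,0,0],[0,0,0],[0,0,0],[0,0,0],[0,0,0]]}'
python3 - <<'E'
from h import *
s=telemetry.sense();print(mix(s['ee_pos']),go(9,44,160))
E
```

```text
clock: 11.32
ee_pos: [546.4, -46.0, 160.1]
ee_rot: [0.084, 0.996, 0.001, -0.003]
contact_force: [-11.0, 0.7, 4.7]
gripper_width: 0.3
[  4.72632161  42.98839328 160.0818071 ] (array([-0.053,  0.013,  0.001]), array([ 0.   , -0.002, -0.001]))
```

11 N of resistance near the expected end. One slightly firmer push, then back off and check.

```bash
python3 -m pendant '{"dp":[[-0.05,0,0],[-0.08,0,0],[-0.08,0,0],[-0.08,0,0]],"rotation":[[0,0,0],[0,0,0],[0,0,0],[0,0,0]]}'
python3 -m pendant '{"dp":[[0.3,0,0],[0.8,0,0],[1,0,-0.5],[1,0,-1],[1,0,-1],[1,0,-1]],"rotation":[[0,0,0],[0,0,0],[0,0,0],[0,0,0],[0,0,0],[0,0,0]]}'
python3 - <<'E'
from h import *
s=telemetry.sense();print(mix(s['ee_pos']))
c=snap('scene','s6.png');c2=snap('side','d6.png')
for n,cc in (('scene',c),('side',c2)):
    print(cv2.projectPoints(np.array([np.r_[q[:2],0]+Ro.from_euler('z',q[2]).apply([34,44,159.])]),cc['rvec'],cc['tvec'],np.array([[cc['fx'],0,cc['cx']],[0,cc['fy'],cc['cy']],[0,0,1.]]),None)[0].ravel(),best(n,'knob'))
ims=[c['img'][183:263,238:318],c2['img'][174:254,285:365]]
cv2.imwrite('pics/k6.png',np.hstack([cv2.resize(i,(400,400),interpolation=cv2.INTER_CUBIC) for i in ims])[...,::-1])
E
```

```text
clock: 11.82
ee_pos: [547.4, -46.2, 159.4]
ee_rot: [0.084, 0.996, 0.001, -0.008]
contact_force: [-21.6, 3.4, 15.5]
gripper_width: 0.4
clock: 12.58
ee_pos: [470.1, -33.0, 240.6]
ee_rot: [0.084, 0.996, 0.002, -0.008]
contact_force: [-0.1, -0.3, -1.0]
gripper_width: 0.4
[-72.67475801  43.24953376 240.57017355]
[284.09124812 242.64225272] (0.44, (np.float64(283.768115942029), np.float64(241.83333333333334)), [277.5, 235.2, 290.3, 250.2])
[310.00548721 225.36202703] (0.49, (np.float64(310.79338842975204), np.float64(226.11570247933884)), [303.7, 220.2, 317.2, 233.4])
```

View pics/k6.png

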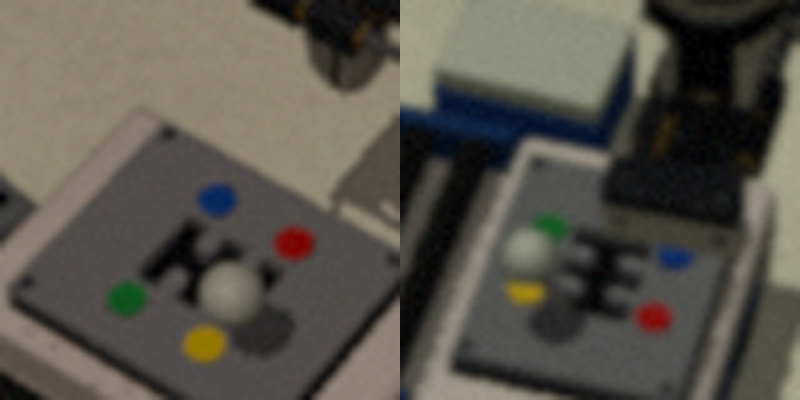

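The knob is within about 1 px of the fully-home prediction in both cameras: scene (284,242) vs (284.1,242.6), side (310.6,225.4) vs (310.0,225.4). The robot is clear, so I'll hand in.

```bash
python3 -c "
from rig import ctrl; print(ctrl.close_job())"
```

```text
the job is handed in; nothing more can be done
None
```

The lever is in the yellow slot and the job is handed in; the arm was done and clear at about 12.6 s of the 48 s allowed.

- **What I did:** With the fingers shut, I pushed the knob with their outside along the middle lane to the cross channel. I then pushed it sideways to the yellow/red (+y) end of the channel, and finally forward into the yellow slot. No other slot was entered.
- **Lever position:** In the last pictures the knob was within about 1 px, or 2–3 mm, of the predicted fully-home position in both outside cameras. The final push met about 21 N along the lane with only about 1 mm more travel, so the lever was against the slot's end.
- **Clearance and forces:** The arm was backed off about 100 mm horizontally from the knob and raised before hand-in. The contact force read near zero.
- **Not measured:** I did not check the positions of the other bench items at the end. The fingertips stayed about 20 mm above the tallest of them.
- **Detector misses:** The networks sometimes missed the knob or mislocated it, and early on they put the green disc in the wrong place. I used colour segmentation and the pictures instead.

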